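# Put a sprung cookie mould under load in the bench screw press

## Robot

A 6-joint arm with a two-finger parallel gripper is mounted at the origin on the work surface. World frame = base frame: x ahead of the robot, y to its left, z up, the work surface at z = 0. Lengths are in mm, angles in rad, forces in N, time in s.
With the tool pointing down it reaches from about 350 to 775 mm from the base axis. Payload 7.3 kg.
Tool frame: the origin (TCP) lies midway between the tips of the shut fingers; the grasp point (between the pads) lies 19 mm behind it (bot.grip_depth is the distance from the TCP to the grasp point, in mm); z points along the fingers, x is the direction in which the jaws open and shut, and the axes are right-handed (so a half turn about z gives the same grasp; the last joint's range is limited). The gripper opens to 92 mm and grips with 3 to 60 N. Pads are 19 mm wide; open, the fingers measure 130 mm over their backs; the gripper's body (75 mm by 190 mm) begins 47 mm behind the grasp point.
Start: joints at [1.088, 0.342, 1.524, -0, 1.275, -0.146], TCP at [173.482, 495.529, 226.741] pointing down, gripper open.
Joint ranges: [-2.53, 2.53], [-0.77, 2.02], [0.04, 2.7], [-1, 4.14], [0.28, 2.66], [-3.11, 3.11]. Speed limits (rad/s): [2.57, 2.57, 3.14, 3.14, 3.14, 3.14].

## Interface

Orientations are given as [roll, pitch, yaw] about the fixed x, y, z axes, in that order (R = Rz(yaw) Ry(pitch) Rx(roll)).
In Python, from plant import bot gives the robot as it stands. The module is installed in compiled form; this text tells all that it offers.
- The arm moves only by the shell command python3 -m inch 'ROWS'. ROWS is JSON, a list that holds one entry, the list of rows, each a list of 7 numbers: the shift along the tool's x, y, z each as a share of 0.2 m, from -1 to 1, then the turn, a rotation vector about the tool's x, y, z each as a share of 45 degrees, from -1 to 1, then the closure, from -1 (fully open) to 1 (shut), so that 0 is half open. A call has exactly 10 rows; each row is the pose to reach, as a shift and turn from the pose commanded when the call began, along the tool's axes at that moment; what a row does not reach only later rows make up. A row lasts 1/8 s, in which the tool goes at most 62.5 mm and 10.7 degrees, less where a joint would pass 70% of its speed; a pose out of reach is approached as far as the arm can. A call with a number of a shift or a turn outside -1 to 1 is refused whole. A call with a gripper value outside its range is refused whole. The fingers move at their own pace and stop on an object; the grip force is fixed at half the most. Time passes only in rows, so rows that repeat a pose let the fingers close, or fill a call up. It gives the time, the measured TCP pose, the force and the opening at its end, in the units of the state.
- bot.get_obs(): the state, without advancing time (a new reading comes with each control period).
- bot.capture(name): name is "scene" or "top" or "wrist"; returns the picture (400x640x3 uint8, red, green, blue); there is no depth.
- bot.camera_params(name): a dict with "fx", "fy", "cx", "cy" (pixels), "R" (3x3) and "t" (3): a world point X has camera coordinates R X + t; the wrist camera has in their place "T_tool_cam" (4x4, takes a point from camera to tool coordinates, whose origin is the TCP and whose axes are the tool frame's). Camera axes: x right, y down, z forward; pixel columns grow to the right and rows downward; lengths in mm; the calibration is good to about 2 mm. The wrist camera is an equidistant fisheye: a pixel r from the principal point sees the ray r / f radians off the axis. A picture is of the moment at which its call begins: read the wrist's pose just before it. camera_params takes no time and is no camera call.
- bot.close_job(): hands the job in, once; it reports no verdict.
The state is a dict: "time": time; "joint_positions": joint angles; "dq": joint speeds; "tau": joint torques, N m; "tool_pos": TCP position; "tcp_rot": TCP orientation; "contact_force": force on the tool from outside, world axes, zero at the start; "moment": the same for the moment, N m; "grip_width": finger opening in mm.
Only numpy, scipy, OpenCV 4.12 (cv2) and the standard library are available. Lean on these libraries where they do the work, as an engineer would, in place of code of your own. Each camera call takes 0.05 s, during which the arm holds its last target.

## Task

Push the press's tray fully in, so that the mould stands under the screw. Wind the handwheel down until the foot just meets the mould's lid, then give it one extra quarter turn and no more, and leave the press standing under that load with your hand off it. Do not disturb the things around it.

Things in the scene. Friction and masses are not known exactly. Their poses are not given: they have to be found in the camera images.
- press: grey bench screw press bolted to the counter: bed 220 x 220 x 20 mm, with a tongue 100 mm wide running out to 345 mm in its -y; 28 mm columns at x = +-90 mm carry a crossbeam 225 x 45 mm, 175 to 205 mm up. Origin: underside of the bed, straight under the vertical screw axis; z up; the tray is pulled out towards -y and goes home towards +y
- tray: aluminium tray, 104 mm wide, 10 mm thick, that slides along the press's y and carries the mould; origin on its underside (21 mm above the counter) under the middle of the mould. Fully home, against a dead stop, this origin is on the screw axis; it starts 80 to 130 mm out towards the press's -y. It slides against about 3 N
- tray_knob (a point): middle of the upright black knob on the tray's outer end: 24 mm thick from 37 to 73 mm above the counter (a 20 mm neck below, down to the tray's top face at 31 mm); this point is 55 mm above the counter and 165 mm from the tray's origin in the press's -y
- mould_rim (a point): centre of the open top of the square steel mould fixed on the tray: 88 x 88 mm, 60 mm high, rim 91 mm above the counter. In it floats a square lid with a low 28 mm boss, its top 5 to 21 mm above the rim: the filling sets this height, it is not reported. Springs hold the lid up: it takes about 110 N to start it down, then 12 N more per mm
- foot: round steel pressing foot, 54 mm across, at the lower end of the screw, under the crossbeam; origin in the middle of its lower face. The screw, wheel and handle go up and down with it, 16 mm a turn
- wheel (a joint): angle of the handwheel, rad: grows clockwise seen from above, which drives foot, wheel and handle down 16 mm a turn; range 0 to 16, starts at 0 to 3.6. It stays where it is left. To turn it freely takes about 8 N at the handle; once the foot meets the lid 4 N more, a quarter turn on 6 N more. A hand that stops on the handle feels hardly any push-back before contact, about 4 to 6 N after
- handle (a point): middle of the handwheel's upright black handle, 25 mm thick, 52 mm high, spinning freely on its pin on the rim, 65 mm from the screw axis. This point is 26 mm above the handle's lower end, 29 mm above the top of the rim (144 mm over all) and 28 mm above the hub, which stands highest on the wheel after the handle
- bowl: white bowl, 100 mm across, 50 mm high, origin under its centre; leave alone
- jar: white jar with a steel cap, 72 mm across, 120 mm high, origin under its centre; leave alone
- mug: steel mug, 76 mm across, 85 mm high, origin under its centre; leave alone

How it is judged:
By the outcome, as a careful person would: the job done as asked, in the order asked, and still so for the second after the job is handed in, with the robot touching nothing.
It also fails if it takes over 67 s, if anything falls off the work surface, if the arm or the gripper's body presses on something with over 40 N, if the wrist force passes 120 N, or if a joint passes its speed limit or range.

## Working session

There is one attempt and no reset: what is moved stays moved. The work goes in short steps, Python scripts to look and compute and a shell command to move; the robot and the scene stay as the last step left them, time stands still between calls to the robot, and variables do not carry over. Pictures are saved under pics/ and viewed, and the job is handed in when it is done.

```bash
mkdir -p pics; ls
python3 - <<'E'
from plant import bot
import cv2,numpy as np
print(bot.get_obs())
for n in ("scene","top","wrist"):
    print(n,bot.camera_params(n))
    im=bot.capture(n); cv2.imwrite(f"pics/{n}0.png",im[:,:,::-1])
E
```

```text
pics
{'time': 0.0, 'joint_positions': array([ 1.08802336e+00,  3.42727349e-01,  1.52506854e+00,  5.98934039e-06,
        1.27538450e+00, -1.45993950e-01]), 'dq': array([ 4.24546558e-04,  8.10706677e-05,  1.74162859e-03,  1.07242393e-03,
        2.05706457e-05, -9.88335655e-04]), 'tau': array([-3.40790311e-04, -4.31248677e+01, -2.44213682e+01,  7.17396406e-02,
        5.61807049e-02, -1.29413747e-04]), 'tool_pos': array([173.25950879, 495.13432881, 226.02458168]), 'tcp_rot': array([-3.14135601e+00,  1.57001849e-03,  1.23401575e+00]), 'contact_force': array([0.12971343, 0.6248689 , 0.29689857]), 'moment': array([ 0.00090049,  0.02640158, -0.00215218]), 'grip_width': 91.70998589363872}
scene {'fx': 412.451603071479, 'fy': 412.451603071479, 'cx': 322.17584332226016, 'cy': 194.60533698267577, 'R': array([[-0.68212791,  0.73104935, -0.01638146],
       [ 0.51922332,  0.46845961, -0.71480958],
       [-0.51488703, -0.49609721, -0.69912725]]), 't': array([ 335.64742926, -243.70513309, 1456.80624215])}
top {'fx': 382.91789509561465, 'fy': 382.91789509561465, 'cx': 314.2613534586375, 'cy': 192.4933101138272, 'R': array([[ 0.02504264, -0.99944993,  0.02174162],
       [-0.99732419, -0.02647177, -0.06814476],
       [ 0.06868282, -0.01997692, -0.99743852]]), 't': array([  94.51012364,  623.00750148, 1003.28752182])}
wrist {'fx': 309.70691628693146, 'fy': 309.70691628693146, 'cx': 324.3785559579823, 'cy': 203.07266498456582, 'T_tool_cam': array([[ 9.99999403e-01,  2.11357492e-04,  1.07196397e-03,
        -9.02663727e-01],
       [-5.27978329e-04,  9.52434365e-01,  3.04743336e-01,
        -8.25072074e+01],
       [-9.56565534e-04, -3.04743720e-01,  9.52433908e-01,
        -1.58344288e+02],
       [ 0.00000000e+00,  0.00000000e+00,  0.00000000e+00,
         1.00000000e+00]])}
```

View pics/scene0.png

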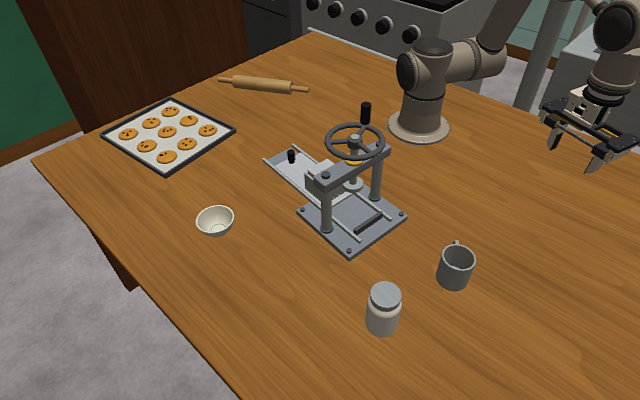

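View pics/top0.png

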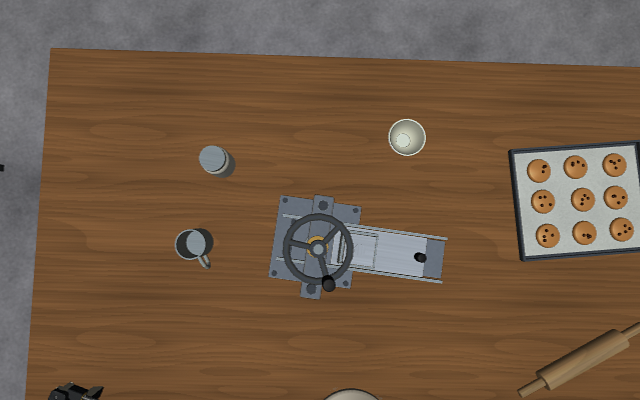

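View pics/wrist0.png

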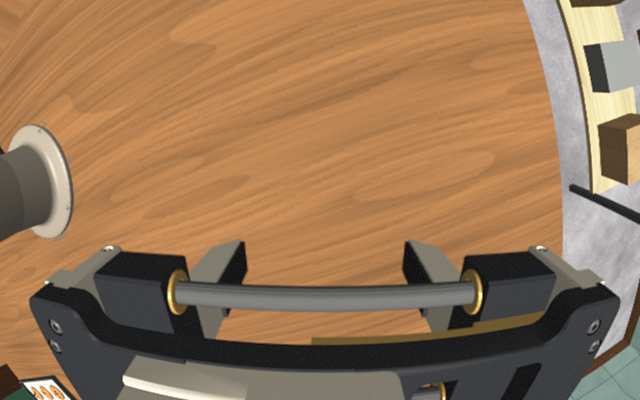

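The top view shows the wheel hub near (318,248), the handle near (328,284) and the tray knob near (420,257). The scene view has the handle at (365,113) and the knob at (291,157). Next I'll zoom in and measure.

```bash
cat > h.py <<'E'
import numpy as np,cv2
from plant import bot
def ray(n,u,v):
    p=bot.camera_params(n);R=p["R"];t=p["t"]
    d=R.T@np.array([(u-p["cx"])/p["fx"],(v-p["cy"])/p["fy"],1.]);return -R.T@t,d
def onz(n,u,v,z):
    o,d=ray(n,u,v);return o+d*(z-o[2])/d[2]
def two(a,b):
    o1,d1=ray("scene",*a);o2,d2=ray("top",*b)
    A=np.c_[d1,-d2];s=np.linalg.lstsq(A,o2-o1,rcond=None)[0]
    p=o1+s[0]*d1;q=o2+s[1]*d2;return (p+q)/2,np.linalg.norm(p-q)
def proj(n,X):
    p=bot.camera_params(n);c=p["R"]@np.asarray(X,float)+p["t"];return c[0]/c[2]*p["fx"]+p["cx"],c[1]/c[2]*p["fy"]+p["cy"]
E
python3 - <<'E'
import cv2
a=cv2.imread('pics/top0.png')[180:310,250:460];cv2.imwrite('pics/topz.png',cv2.resize(a,None,fx=3.8,fy=3.8,interpolation=cv2.INTER_CUBIC))
a=cv2.imread('pics/scene0.png')[90:265,250:420];cv2.imwrite('pics/scenez.png',cv2.resize(a,None,fx=3.4,fy=3.4,interpolation=cv2.INTER_CUBIC))
E
```

```text
(no output)
```

View pics/topz.png

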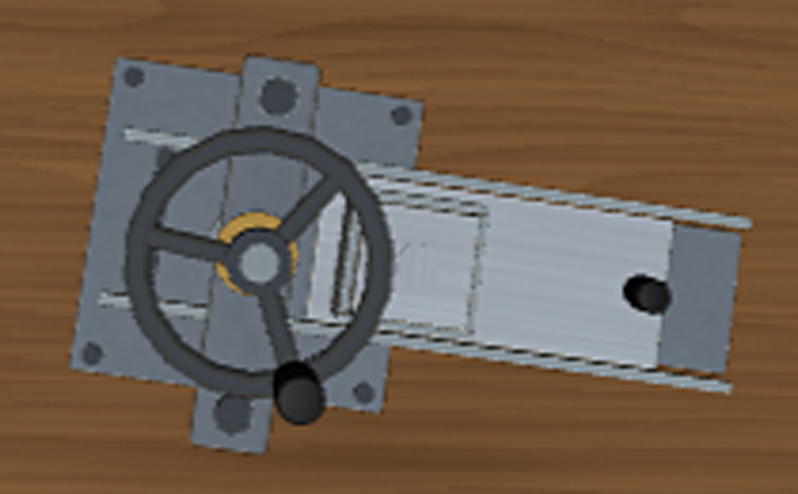

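View pics/scenez.png

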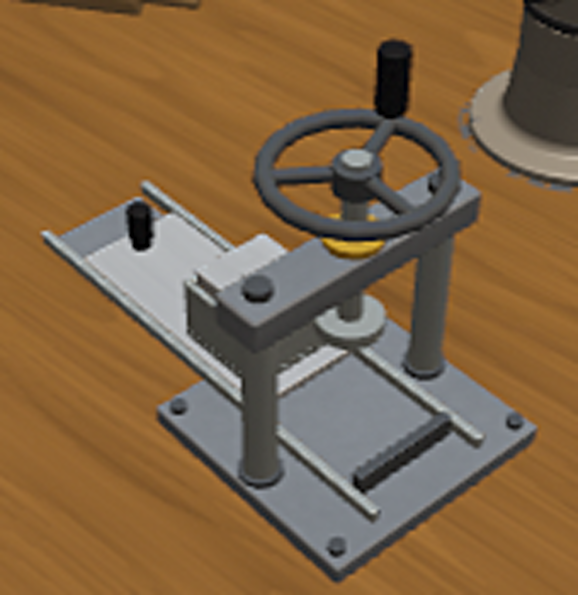

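Run:
```python
from h import *
T=lambda U,V:((U+.5)/3.8-.5+250,(V+.5)/3.8-.5+180)
S=lambda U,V:((U+.5)/3.4-.5+250,(V+.5)/3.4-.5+90)
np.set_printoptions(precision=1,suppress=True)
c=np.array([onz("top",*T(*p),20) for p in [(118,57),(423,103),(382,412),(72,370)]]);print(c,c.mean(0))
b=np.array([onz("top",*T(*p),22) for p in [(133,76),(401,115),(364,393),(92,354)]]);print(b.mean(0))
y=-(c[1]+c[2]-c[0]-c[3]);print("press y dir",np.degrees(np.arctan2(y[1],y[0])),np.linalg.norm(y)/2)
x=(c[3]+c[2]-c[0]-c[1]);print("press -x/x dir",np.degrees(np.arctan2(x[1],x[0])),np.linalg.norm(x)/2)
# blacks
for n,f in(("top","pics/top0.png"),("scene","pics/scene0.png")):
    im=cv2.imread(f).max(2); m=(im<42).astype(np.uint8)
    k,l,s,ce=cv2.connectedComponentsWithStats(m)
    for i in range(1,k):
        if s[i,4]>25 and 250<ce[i][0]<460 and 80<ce[i][1]<310: print(n,s[i],ce[i])
print("hub",two(S(354,160),T(261,262)))
print("columns top", onz("top",*T(278,96),208),onz("top",*T(233,412),208))
print("cam",ray("top",0,0)[0],ray("scene",0,0)[0])
```

```text
[[612.3 200.   20. ]
 [585.5 -15.2  20. ]
 [370.7   9.7  20. ]
 [394.7 225.   20. ]] [490.8 104.8  20. ]
[491.4 105.8  22. ]
press y dir 83.26708231806667 216.72805140821575
press -x/x dir 173.41365956000814 217.63589970614507
top [414 253  12   9  80] [419.8 256.9]
top [322 275  13  17 112] [328.2 281.8]
scene [360 102  11  23 195] [364.9 113. ]
scene [339 126  22   4  29] [350.7 126.8]
scene [331 141  37  12  95] [351.4 145.3]
scene [327 148  47  13  58] [349.2 157.1]
scene [287 150   8  14  77] [290.6 156.1]
scene [354 214  29  21  96] [367.8 224.4]
hub (array([491. , 105.1, 273.3]), np.float64(0.9516089409939559))
columns top [580.9  95.1 208. ] [401.9 116.3 208. ]
cam [ 550.1  131.  1041.1] [1105.6  591.5  849.8]
```

```bash
python3 - <<'E'
from h import *
np.set_printoptions(precision=1,suppress=True)
O=np.array([491,105.]);a=np.radians(83.3);Y=np.array([np.cos(a),np.sin(a)]);X=np.array([Y[1],-Y[0]])
P=lambda p:(X@(p[:2]-O),Y@(p[:2]-O),p[2])
for nm,s,t in(("knob",(290.6,156.1),(419.8,256.9)),("handle",(364.9,113),(328.2,282.5))):
    p,e=two(s,t);print(nm,p,e,np.array(P(p)))
p=onz("top",419.8,256.9,55);print("knob z55",p,np.array(P(p)))
p=onz("top",328.2,282.5,301);print("handle z301",p,np.array(P(p)))
T=lambda U,V:((U+.5)/3.8-.5+250,(V+.5)/3.8-.5+180)
for q in((487,203),(470,333)): p=onz("top",*T(*q),91);print("rim corner",np.array(P(p)))
for q in((671,222),(658,367)): p=onz("top",*T(*q),31);print("tray end",np.array(P(p)))
# foot underside ellipse in scene: lowest edge
S=lambda U,V:((U+.5)/3.4-.5+250,(V+.5)/3.4-.5+90)
for z in (110,115,120,125,130,135,140): print(z,[ (np.array(proj("scene",[*(O+27*(np.cos(f)*X+np.sin(f)*Y)),z]))-[249.5,89.5])*3.4-.5 for f in np.radians([60,150,-30])])
E
python3 - <<'E'
import cv2
a=cv2.imread('pics/scene0.png')[150:220,295:395];cv2.imwrite('pics/scenezz.png',cv2.resize(a,None,fx=8,fy=8,interpolation=cv2.INTER_CUBIC))
E
```

```text
knob [ 458.3 -164.6   49.8] 2.1236212381823156 [  -1.  -271.6   49.8]
handle [428.7  85.8 299.2] 1.803809832692236 [-59.6 -26.3 299.2]
knob z55 [ 459.4 -163.9   55. ] [   0.  -270.7   55. ]
handle z301 [429.6  85.3 301. ] [-58.7 -26.8 301. ]
rim corner [  45.6 -148.7   91. ]
rim corner [ -39.1 -148.7   91. ]
tray end [  50.  -288.9   31. ]
tray end [ -50.  -292.1   31. ]
110 [array([353.5, 357.3]), array([379.6, 328.4]), array([310.9, 337.9])]
115 [array([353.7, 352.5]), array([379.9, 323.6]), array([311. , 333.1])]
120 [array([354. , 347.7]), array([380.2, 318.8]), array([311.1, 328.3])]
125 [array([354.2, 342.9]), array([380.6, 314. ]), array([311.2, 323.5])]
130 [array([354.5, 338. ]), array([380.9, 309.2]), array([311.3, 318.7])]
135 [array([354.7, 333.1]), array([381.2, 304.3]), array([311.4, 313.8])]
140 [array([355. , 328.2]), array([381.6, 299.4]), array([311.5, 308.9])]
```

View pics/scenezz.png

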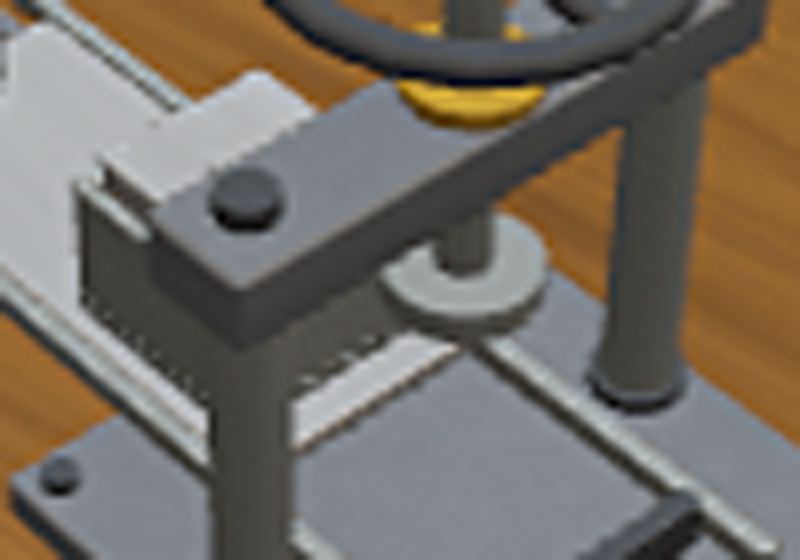

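The numbers hold together:

| Item | Measured | Check |
|---|---|---|
| Press axis | (491, 105), +y at 83.3° | bed side measures about 217 mm, given as 220 |
| Knob | 271 mm out along press -y | tray is about 106 mm out, within 80 to 130 |
| Handle | radius 64.5 mm, z about 300 | given radius 65 mm |
| Foot | z about 119 | above the highest possible lid (112) |

I'll move above the press with the fingers shut, then come down behind the knob.

```bash
python3 -m inch '[[[0,0,-0.25,0,0,-0.07,1],[-0.1,0.1,-0.5,0,0,-0.14,1],[-0.3,0.3,-0.75,0,0,-0.21,1],[-0.5,0.5,-0.75,0,0,-0.28,1],[-0.7,0.7,-0.75,0,0,-0.28,1],[-0.85,0.85,-0.75,0,0,-0.28,1],[-1,1,-0.75,0,0,-0.28,1],[-1,1,-0.75,0,0,-0.28,1],[-1,1,-0.75,0,0,-0.28,1],[-1,1,-0.75,0,0,-0.28,1]]]'
```

```text
time: 1.4
tool_pos: [295.7, 241.4, 376.6]
tcp_rot: [-3.141, -0.0, 1.455]
contact_force: [-0.2, 0.4, -0.1]
grip_width: 0.7
```

```bash
python3 -m inch '[[[-0.15,0.15,0,0,0,0,1],[-0.3,0.3,0,0,0,0,1],[-0.45,0.45,0,0,0,0,1],[-0.6,0.6,0,0,0,0,1],[-0.75,0.75,0,0,0,0,1],[-0.9,0.9,0,0,0,0,1],[-1,1,0,0,0,0,1],[-1,1,0,0,0,0,1],[-1,1,0,0,0,0,1],[-1,1,0,0,0,0,1]]]'; python3 -m inch '[[[-0.25,0,0,0,0,0,1],[-0.5,0,0,0,0,0,1],[-0.75,0,0,0,0,0,1],[-1,0.05,0,0,0,0,1],[-1,0.05,0.2,0,0,0,1],[-1,0.05,0.4,0,0,0,1],[-1,0.05,0.6,0,0,0,1],[-1,0.05,0.8,0,0,0,1],[-1,0.05,0.95,0,0,0,1],[-1,0.05,0.95,0,0,0,1]]]'; python3 -c "
import numpy as np
from h import *
o=bot.get_obs();O=np.array([491,105.]);a=np.radians(83.3);Y=np.array([np.cos(a),np.sin(a)]);X=np.array([Y[1],-Y[0]])
p=o['tool_pos'];print(X@(p[:2]-O),Y@(p[:2]-O),p,o['contact_force'])
cv2.imwrite('pics/w1.png',bot.capture('wrist')[:,:,::-1])"
```

```text
time: 2.65
tool_pos: [471.0, 19.9, 377.0]
tcp_rot: [3.141, -0.0, 1.456]
contact_force: [-0.7, -0.7, -0.2]
grip_width: -0.1
time: 3.9
tool_pos: [457.0, -179.7, 185.3]
tcp_rot: [-3.138, -0.002, 1.455]
contact_force: [0.6, -0.5, 1.1]
grip_width: 0.5
-0.5245005044218015 -286.69894999809037 [ 457.02970367 -179.67978853  185.34713277] [ 0.59663259 -0.45545119  1.088095  ]
```

View pics/w1.png

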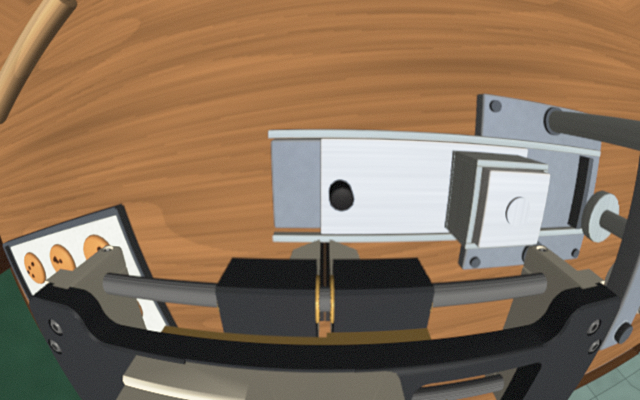

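The wrist view shows the knob at (341,193), the mould with its raised lid, and the boss at (518,211). The lid top's outline runs about (483,165) to (550,245). I'll estimate the lid height from this picture before descending.

```bash
cat >> h.py <<'E'
from scipy.spatial.transform import Rotation as Rn
O=np.array([491,105.]);_a=np.radians(83.3);Y=np.array([np.cos(_a),np.sin(_a)]);X=np.array([Y[1],-Y[0]])
P=lambda p:np.array((X@(p[:2]-O),Y@(p[:2]-O),p[2]))
def wray(u,v,pos,rpy):
    p=bot.camera_params("wrist");x=np.array([(u-p["cx"])/p["fx"],(v-p["cy"])/p["fy"]]);r=np.hypot(*x)
    d=np.r_[x/r*np.sin(r),np.cos(r)];T=p["T_tool_cam"];R=Rn.from_euler('xyz',rpy).as_matrix()
    return np.asarray(pos)+R@T[:3,3],R@T[:3,:3]@d
def wz(u,v,z,pos,rpy):
    o,d=wray(u,v,pos,rpy);return P(o+d*(z-o[2])/d[2])
E
python3 - <<'E'
from h import *
np.set_printoptions(precision=1,suppress=True)
o=bot.get_obs();pos=o["tool_pos"];rpy=o["tcp_rot"]
print("knob",wz(341,193,62,pos,rpy))
im=cv2.imread('pics/w1.png')[130:280,430:640];cv2.imwrite('pics/w1z.png',cv2.resize(im,None,fx=3.8,fy=3.8,interpolation=cv2.INTER_CUBIC))
for z in (91,96,100,104,108,112): print(z,wz(518,211,z,pos,rpy))
E
```

```text
knob [  -1.6 -272.1   62. ]
91 [  7.3 -93.1  91. ]
96 [  5.6 -97.   96. ]
100 [   4.2 -100.   100. ]
104 [   2.8 -103.1  104. ]
108 [   1.4 -106.2  108. ]
112 [  -0.1 -109.2  112. ]
```

View pics/w1z.png

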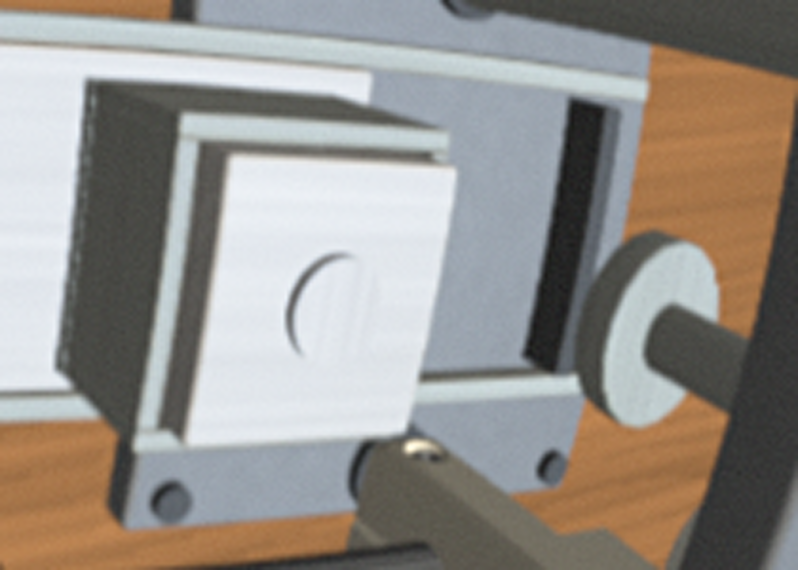

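```bash
python3 -m inch '[[[-0.1,0,0,0,0,0,1],[-0.19,0,0,0,0,0,1],[-0.19,0,0.15,0,0,0,1],[-0.19,0,0.3,0,0,0,1],[-0.19,0,0.45,0,0,0,1],[-0.19,0,0.6,0,0,0,1],[-0.19,0,0.7,0,0,0,1],[-0.19,0,0.7,0,0,0,1],[-0.1,0,0.7,0,0,0,1],[-0.1,0,0.7,0,0,0,1]]]'
```

```text
time: 5.2
tool_pos: [456.2, -200.0, 47.7]
tcp_rot: [3.14, 0.0, 1.455]
contact_force: [0.2, -0.4, -0.1]
grip_width: 0.4
```

Now I push the tray in, stopping short of the dead stop.

```bash
python3 -m inch '[[[0.05,0,0,0,0,0,1],[0.1,0,0,0,0,0,1],[0.16,0,0,0,0,0,1],[0.22,0,0,0,0,0,1],[0.28,0,0,0,0,0,1],[0.34,0,0,0,0,0,1],[0.4,0,0,0,0,0,1],[0.45,0,0,0,0,0,1],[0.48,0,0,0,0,0,1],[0.5,0,0,0,0,0,1]]]'
python3 - <<'E'
from h import *
np.set_printoptions(precision=1,suppress=True)
o=bot.get_obs();print(P(o["tool_pos"]))
pos=[457.03,-179.68,185.35];rpy=[-3.138,-.002,1.455]
W=lambda U,V:((U+.5)/3.8-.5+430,(V+.5)/3.8-.5+130)
for n,q in dict(r1=(181,113),r2=(448,133),r3=(135,447)).items(): print(n,wz(*W(*q),91,pos,rpy))
for z in (100,104,108):
  for q in [(229,154),(456,168),(186,444),(408,434)]: print(z,wz(*W(*q),z,pos,rpy))
E
```

```text
time: 6.45
tool_pos: [467.2, -101.2, 46.5]
tcp_rot: [-3.141, -0.0, 1.454]
contact_force: [0.7, -3.8, 1.3]
grip_width: 0.3
[   0.4 -207.5   46.5]
r1 [ -43.9 -149.9   91. ]
r2 [-43.4 -63.   91. ]
r3 [  42.5 -149.6   91. ]
100 [ -36.3 -140.4  100. ]
100 [-35.8 -66.2 100. ]
100 [  37.9 -139.6  100. ]
100 [ 39.1 -64.2 100. ]
104 [ -37.  -142.8  104. ]
104 [-36.6 -69.8 104. ]
104 [  36. -142.  104.]
104 [ 37.1 -67.9 104. ]
108 [ -37.8 -145.2  108. ]
108 [-37.3 -73.4 108. ]
108 [  34.  -144.5  108. ]
108 [ 35.2 -71.5 108. ]
```

The force of 3.8 N matches plain sliding. Next I press on gently to the dead stop.

```bash
python3 -m inch '[[[0.01,0,0,0,0,0,1],[0.02,0,0,0,0,0,1],[0.025,0,0,0,0,0,1],[0.03,0,0,0,0,0,1],[0.035,0,0,0,0,0,1],[0.04,0,0,0,0,0,1],[0.045,0,0,0,0,0,1],[0.05,0,0,0,0,0,1],[0.055,0,0,0,0,0,1],[0.06,0,0,0,0,0,1]]]'
```

```text
time: 7.7
tool_pos: [468.7, -89.6, 46.6]
tcp_rot: [-3.141, -0.0, 1.454]
contact_force: [-1.4, -2.4, -0.3]
grip_width: 0.8
```

```bash
python3 -m inch '[[[0.005,0,0,0,0,0,1],[0.01,0,0,0,0,0,1],[0.015,0,0,0,0,0,1],[0.02,0,0,0,0,0,1],[0.025,0,0,0,0,0,1],[0.03,0,0,0,0,0,1],[0.03,0,0,0,0,0,1],[0.03,0,0,0,0,0,1],[0.03,0,0,0,0,0,1],[0.03,0,0,0,0,0,1]]]'
python3 - <<'E'
from h import *
for n in ("top","scene"): cv2.imwrite(f"pics/{n}2.png",bot.capture(n)[:,:,::-1])
a=cv2.imread('pics/top2.png')[180:310,250:460];cv2.imwrite('pics/topz2.png',cv2.resize(a,None,fx=3.8,fy=3.8,interpolation=cv2.INTER_CUBIC))
a=cv2.imread('pics/scene2.png')[140:240,270:410];cv2.imwrite('pics/scenez2.png',cv2.resize(a,None,fx=5.7,fy=5.7,interpolation=cv2.INTER_CUBIC))
E
```

```text
time: 8.95
tool_pos: [469.1, -86.6, 46.7]
tcp_rot: [-3.141, 0.004, 1.455]
contact_force: [-6.2, -18.4, -2.5]
grip_width: 0.9
```

View pics/topz2.png

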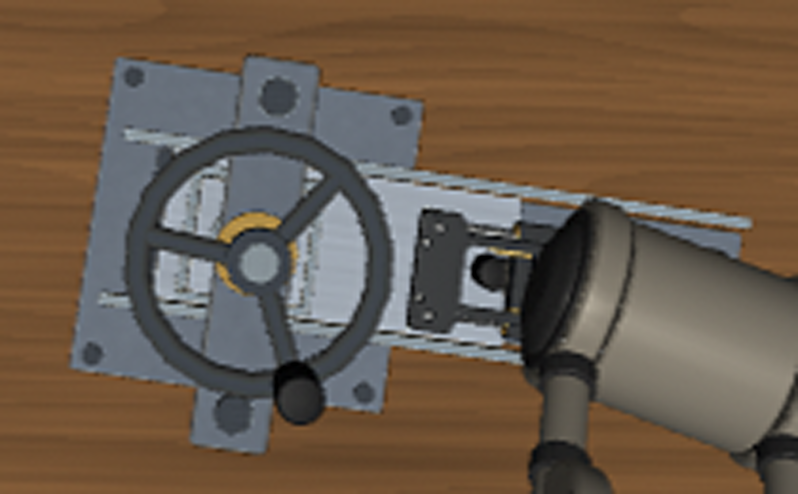

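View pics/scenez2.png

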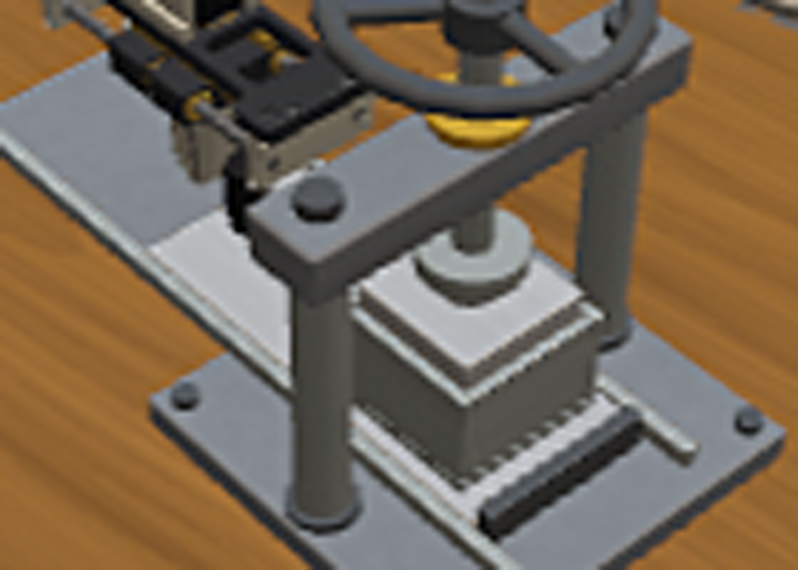

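The tray is against the stop: 18 N, and it advanced only 3 of the 6 mm commanded. The scene view agrees, with the mould under the foot and the tray touching the dark stop bar near scene pixel (368,224). Now I back off, go up, and work out the lid and foot heights.

```bash
python3 -m inch '[[[-0.03,0,0,0,0,0,1],[-0.06,0,0,0,0,0,1],[-0.06,0,-0.2,0,0,0,1],[-0.06,0,-0.4,0,0,0,0.5],[-0.06,0,-0.6,0,0,0,0],[-0.06,0,-0.8,0,0,0,-0.5],[-0.06,0,-1,0,0,0,-1],[-0.06,0,-1,0,0,0,-1],[-0.06,0,-1,0,0,0,-1],[-0.06,0,-1,0,0,0,-1]]]'
python3 - <<'E'
from h import *
np.set_printoptions(precision=1,suppress=True)
o=bot.get_obs();print(P(o["tool_pos"]),o['tool_pos'],o['contact_force'])
S=lambda U,V:((U+.5)/5.7-.5+270,(V+.5)/5.7-.5+140)
I=lambda q:(np.array(q)-[269.5,139.5])*5.7-.5
W=lambda x,y,z:I(proj("scene",[*(O+x*X+y*Y),z]))
print("rim corners",W(44,44,91),W(44,-44,91),W(-44,44,91), W(44,44,31))
for z in (100,104,108): print(z,W(37,37,z),W(37,-37,z),W(-37,37,z))
for z in (105,110,115,120): print("foot",z,W(27*.5,27*.866,z),W(27*.7,27*.7,z))
E
```

```text
time: 10.3
tool_pos: [467.5, -95.3, 245.4]
tcp_rot: [-3.139, -0.001, 1.454]
contact_force: [-0.1, -0.0, 0.1]
grip_width: 65.9
[   0.  -201.7  245.4] [467.5 -95.3 245.4] [-0.1 -0.   0.1]
rim corners [459.4 401. ] [329.8 297.5] [599.1 309.8] [455.3 490.4]
100 [460.7 370.9] [351.1 284.5] [578.8 294.7]
104 [461.  364.6] [351.1 278.2] [579.4 288.4]
108 [461.3 358.3] [351.1 271.9] [580.  282.1]
foot 105 [478.6 322.2] [463.  322.5]
foot 110 [479.  314.3] [463.4 314.6]
foot 115 [479.4 306.3] [463.7 306.6]
foot 120 [479.8 298.3] [464.1 298.6]
```

Scene estimates: lid top about z 103 to 107, foot underside about 119, so the gap is roughly 11 to 15 mm (250 to 330° of wheel). Next I go above the handle.

```bash
python3 -m inch '[[[0,0,-0.2,0,0,0,-1],[0,0,-0.4,0,0,0,-1],[0,0,-0.575,0,0,0,-1],[0.15,-0.05,-0.575,0,0,0,-1],[0.35,-0.1,-0.575,0,0,0,-1],[0.55,-0.2,-0.575,0,0,0,-1],[0.75,-0.25,-0.575,0,0,0,-1],[0.875,-0.295,-0.575,0,0,0,-1],[0.875,-0.295,-0.575,0,0,0,-1],[0.875,-0.295,-0.575,0,0,0,-1]]]'
python3 - <<'E'
from h import *
np.set_printoptions(precision=1,suppress=True)
o=bot.get_obs();print(P(o["tool_pos"]),o['tool_pos'],o['tcp_rot'],o['grip_width'])
im=bot.capture('wrist');cv2.imwrite('pics/w3.png',im[:,:,::-1])
pos=o["tool_pos"];rpy=o["tcp_rot"]
E
```

```text
time: 11.55
tool_pos: [430.0, 84.5, 361.1]
tcp_rot: [-3.14, 0.001, 1.454]
contact_force: [-0.3, -0.3, -0.3]
grip_width: 91.6
[-58.2 -27.5 361.1] [430.   84.5 361.1] [-3.1  0.   1.5] 91.61826044748088
```

View pics/w3.png

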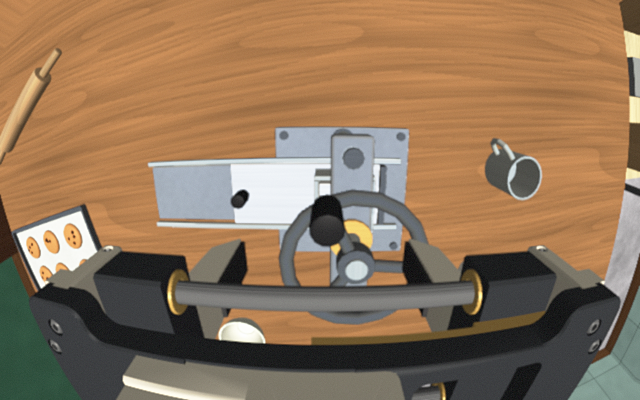

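Run:
```python
from h import *
np.set_printoptions(precision=1,suppress=True)
pos=[430.0,84.5,361.1];rpy=[-3.14,0.001,1.454]
print("handle top", wz(326,231,327,pos,rpy))
print("knob", wz(240,196,73,pos,rpy),wz(240,199,55,pos,rpy))
print("hub", wz(356,270,273,pos,rpy))
im=cv2.imread('pics/w3.png')[180:310,270:440];cv2.imwrite('pics/w3z.png',cv2.resize(im,None,fx=4.5,fy=4.5,interpolation=cv2.INTER_CUBIC))
```

```text
handle top [-59.6 -27.1 327. ]
knob [  -9.8 -158.3   73. ] [   0.5 -163.9   55. ]
hub [  2.2   0.8 273. ]
```

View pics/w3z.png

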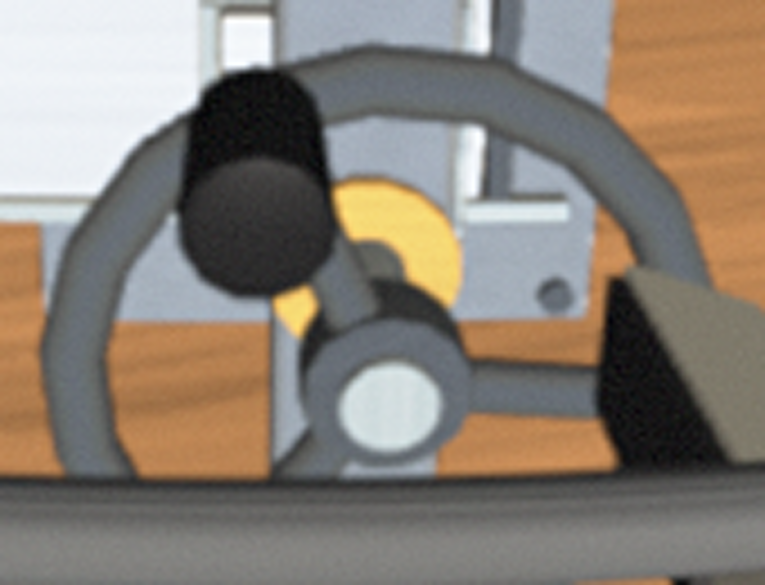

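The wrist view agrees: handle top at press (-59.6,-27.1), hub at about (2,1), and the knob at y = -164 (home is -165). I'll descend and grip.

```bash
python3 -m inch '[[[0,0,0.1,0,0,0,-1],[0,0,0.2,0,0,0,-1],[0,0,0.3,0,0,0,-1],[0,-0.005,0.38,0,0,0,-1],[0,-0.005,0.385,0,0,0,-1],[0,-0.005,0.385,0,0,0,0],[0,-0.005,0.385,0,0,0,0.5],[0,-0.005,0.385,0,0,0,1],[0,-0.005,0.385,0,0,0,1],[0,-0.005,0.385,0,0,0,1]]]'
python3 - <<'E'
from h import *
np.set_printoptions(precision=2,suppress=True)
o=bot.get_obs();p=P(o["tool_pos"]);print(p,o['tcp_rot'],np.hypot(*p[:2]),np.degrees(np.arctan2(p[1],p[0]))%360,o['grip_width'],"fX,fY",X@o['contact_force'][:2],Y@o['contact_force'][:2])
E
```

```text
time: 12.85
tool_pos: [428.9, 85.2, 284.8]
tcp_rot: [3.141, -0.0, 1.454]
contact_force: [-0.4, -0.6, 0.2]
grip_width: 46.7
[-59.33 -26.93 284.83] [ 3.14 -0.    1.45] 65.15904161739641 204.41644142087543 46.65519887950645 fX,fY -0.3483332225120428 -0.62877691098438
```

```bash
cat > arc.py <<'E'
# prints shifts (share of 0.2 m) for absolute wheel advance (deg since grip) list; args: start, list
import sys,numpy as np
a0,R=204.4,65.1
def pt(t):
    a=np.radians(a0-t);return np.array([R*np.sin(a),R*np.cos(a),16*t/360])  # tool x=pressY, y=pressX, z down
s=float(sys.argv[1]);out=[]
for t in sys.argv[2:]:
    d=(pt(float(t))-pt(s))/200; out.append("[%.4f,%.4f,%.4f]"%tuple(d))
print(" ".join(out))
E
python3 arc.py 0 10 25 40 55 70 80; echo; python3 arc.py 80 95 110 125 140 155 170 180
```

```text
[0.0535,-0.0188,0.0022] [0.1379,-0.0291,0.0056] [0.2220,-0.0171,0.0089] [0.3002,0.0163,0.0122] [0.3670,0.0687,0.0156] [0.4030,0.1125,0.0178]

[0.0384,0.0758,0.0033] [0.0560,0.1589,0.0067] [0.0514,0.2438,0.0100] [0.0250,0.3245,0.0133] [-0.0214,0.3957,0.0167] [-0.0847,0.4525,0.0200] [-0.1341,0.4803,0.0222]
```

```bash
python3 -m inch '[[[0,0,0,0,0,0,1],[0,0,0,0,0,0,1],[0,0,0,0,0,0,1],[0.053,-0.019,0.002,0,0,0,1],[0.138,-0.029,0.0055,0,0,0,1],[0.222,-0.017,0.009,0,0,0,1],[0.3,0.016,0.012,0,0,0,1],[0.367,0.069,0.0155,0,0,0,1],[0.403,0.1125,0.018,0,0,0,1],[0.403,0.1125,0.018,0,0,0,1]]]'
cat > st.py <<'E'
from h import *
np.set_printoptions(precision=2,suppress=True)
o=bot.get_obs();p=P(o["tool_pos"]);a=np.degrees(np.arctan2(p[1],p[0]))%360
f=np.array([X@o['contact_force'][:2],Y@o['contact_force'][:2]]);r=p[:2]/np.hypot(*p[:2]);t=np.array([r[1],-r[0]]) # cw tangent
print("t",round(o['time'],2),"P",p,"R",round(np.hypot(*p[:2]),1),"adv",round((204.4-a)%360,1),"w",round(o['grip_width'],1),"Ftan(cw) %.2f Frad %.2f Fz %.2f"%(f@t,f@r,o['contact_force'][2]))
E
python3 st.py
```

```text
time: 14.1
tool_pos: [460.2, 163.4, 281.2]
tcp_rot: [-3.14, -0.0, 1.455]
contact_force: [-2.8, 4.0, 1.9]
grip_width: 24.3
t 14.1 P [-37.45  54.43 281.2 ] R 66.1 adv 79.9 w 24.3 Ftan(cw) -0.56 Frad 4.87 Fz 1.88
```

Gripped (24.3 mm) and turning. Push-back is about zero, so there is no contact yet. I'll continue.

```bash
python3 -m inch '[[[0.038,0.076,0.003,0,0,0,1],[0.056,0.159,0.0065,0,0,0,1],[0.051,0.244,0.01,0,0,0,1],[0.025,0.3245,0.0135,0,0,0,1],[-0.021,0.396,0.0165,0,0,0,1],[-0.085,0.4525,0.02,0,0,0,1],[-0.134,0.48,0.022,0,0,0,1],[-0.134,0.48,0.022,0,0,0,1],[-0.134,0.48,0.022,0,0,0,1],[-0.134,0.48,0.022,0,0,0,1]]]'; python3 st.py
python3 - <<'E'
from h import *
cv2.imwrite('pics/scene3.png',bot.capture('scene')[:,:,::-1])
a=cv2.imread('pics/scene3.png')[140:240,270:410];cv2.imwrite('pics/scenez3.png',cv2.resize(a,None,fx=5.7,fy=5.7,interpolation=cv2.INTER_CUBIC))
E
python3 arc.py 180 190 200 210; python3 arc.py 180 190 195
```

```text
time: 15.35
tool_pos: [553.1, 124.7, 276.7]
tcp_rot: [3.141, 0.0, 1.454]
contact_force: [1.6, -0.0, -0.3]
grip_width: 24.3
t 15.35 P [ 59.33  26.84 276.73] R 65.1 adv 180.1 w 24.3 Ftan(cw) 0.51 Frad 1.51 Fz -0.34
[-0.0535,0.0188,0.0022] [-0.1095,0.0281,0.0044] [-0.1662,0.0275,0.0067]
[-0.0535,0.0188,0.0022] [-0.0813,0.0247,0.0033]
```

View pics/scenez3.png

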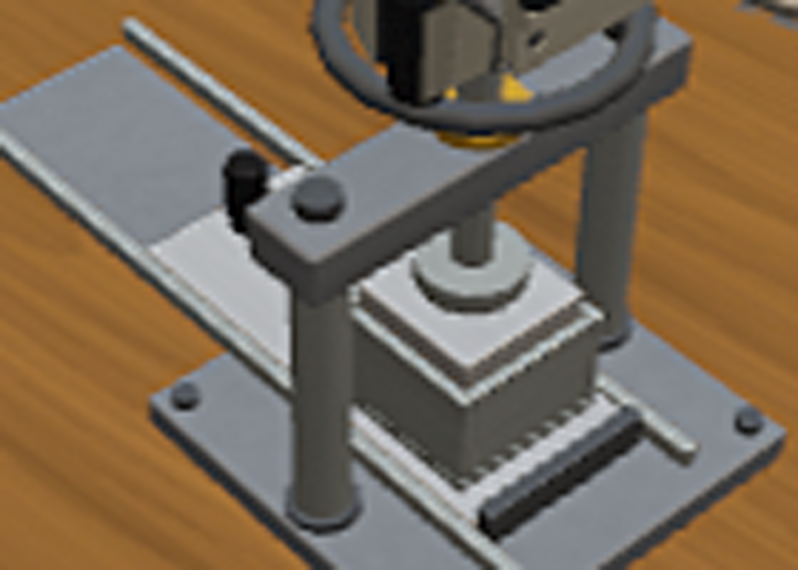

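No contact at 180° (push-back about 0.5 N), and the foot's lower edge is near scene pixel (353,195). Now smaller steps, reading the push-back at each stop.

```bash
python3 -m inch '[[[-0.0535,0.019,0.002,0,0,0,1],[-0.1095,0.028,0.0045,0,0,0,1],[-0.1095,0.028,0.0045,0,0,0,1],[-0.1095,0.028,0.0045,0,0,0,1],[-0.1095,0.028,0.0045,0,0,0,1],[-0.1095,0.028,0.0045,0,0,0,1],[-0.1095,0.028,0.0045,0,0,0,1],[-0.1095,0.028,0.0045,0,0,0,1],[-0.1095,0.028,0.0045,0,0,0,1],[-0.1095,0.028,0.0045,0,0,0,1]]]' >/dev/null; python3 st.py; for i in 200 212 224 236 248 260 272 284 296 308 320; do echo $i; python3 arc.py $i $((i+6)) $((i+12)); done
```

```text
t 16.65 P [ 64.62   5.02 275.8 ] R 64.8 adv 200.0 w 24.1 Ftan(cw) -3.09 Frad -2.10 Fz 1.22
200
[-0.0341,0.0008,0.0013] [-0.0680,-0.0019,0.0027]
212
[-0.0335,-0.0063,0.0013] [-0.0661,-0.0160,0.0027]
224
[-0.0315,-0.0131,0.0013] [-0.0614,-0.0294,0.0027]
236
[-0.0280,-0.0193,0.0013] [-0.0539,-0.0415,0.0027]
248
[-0.0234,-0.0248,0.0013] [-0.0441,-0.0518,0.0027]
260
[-0.0178,-0.0291,0.0013] [-0.0324,-0.0599,0.0027]
272
[-0.0113,-0.0321,0.0013] [-0.0192,-0.0653,0.0027]
284
[-0.0044,-0.0338,0.0013] [-0.0052,-0.0678,0.0027]
296
[0.0027,-0.0340,0.0013] [0.0090,-0.0675,0.0027]
308
[0.0097,-0.0327,0.0013] [0.0228,-0.0641,0.0027]
320
[0.0163,-0.0299,0.0013] [0.0357,-0.0580,0.0027]
```

```bash
cat > st2.py <<'E'
from h import *
A=[]
for i in range(5):
    o=bot.get_obs();p=P(o["tool_pos"]);f=np.array([X@o['contact_force'][:2],Y@o['contact_force'][:2]]);r=p[:2]/np.hypot(*p[:2])
    A.append([f@[r[1],-r[0]],f@r,(204.4-np.degrees(np.arctan2(p[1],p[0])))%360]); 
    if i<4: im=bot.capture('scene')
A=np.array(A);print("t",round(o['time'],2));print(A.round(2).tolist(),A.mean(0).round(2))
cv2.imwrite('pics/s_%d.png'%(o['time']*100),im[:,:,::-1])
E
python3 st2.py
```

```text
t 16.85
[[-3.09, -2.1, 199.96], [-2.27, -1.81, 199.95], [-2.59, -2.22, 199.96], [-2.97, -2.41, 199.95], [-2.7, -3.07, 199.94]] [ -2.73  -2.32 199.95]
```

```bash
python3 -m inch '[[[-0.017,0.0005,0.0005,0,0,0,1],[-0.034,0.001,0.0015,0,0,0,1],[-0.051,-0.0005,0.002,0,0,0,1],[-0.068,-0.002,0.0025,0,0,0,1],[-0.068,-0.002,0.0025,0,0,0,1],[-0.068,-0.002,0.0025,0,0,0,1],[-0.068,-0.002,0.0025,0,0,0,1],[-0.068,-0.002,0.0025,0,0,0,1],[-0.068,-0.002,0.0025,0,0,0,1],[-0.068,-0.002,0.0025,0,0,0,1]]]' >/dev/null; python3 st2.py
```

```text
t 18.3
[[-5.74, -3.11, 211.52], [-4.57, -2.94, 211.51], [-5.1, -3.83, 211.49], [-5.88, -3.39, 211.51], [-5.51, -3.3, 211.52]] [ -5.36  -3.32 211.51]
```

```bash
ls pics
python3 - <<'E'
import cv2,numpy as np
r=[]
for f in ('scene2','scene3',sorted([x for x in __import__('os').listdir('pics') if x.startswith('s_')])[-1][:-4]):
    a=cv2.imread(f'pics/{f}.png')[170:215,325:380];r.append(cv2.resize(a,None,fx=7,fy=7,interpolation=cv2.INTER_CUBIC)[:, :265] if 0 else cv2.resize(a,None,fx=4.8,fy=9,interpolation=cv2.INTER_CUBIC))
cv2.imwrite('pics/cmp.png',np.hstack(r))
E
```

```text
s_1685.png
s_1830.png
scene0.png
scene2.png
scene3.png
scenez.png
scenez2.png
scenez3.png
scenezz.png
top0.png
top2.png
topz.png
topz2.png
w1.png
w1z.png
w3.png
w3z.png
wrist0.png
```

View pics/cmp.png

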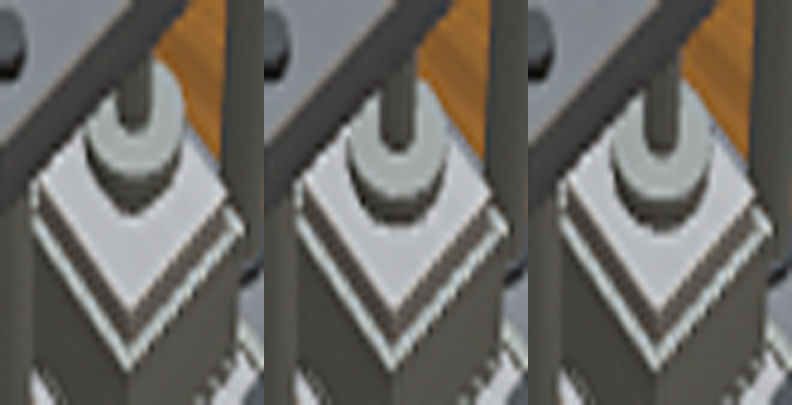

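Vision now puts the foot at about z 109.6 and the boss at about 108 to 109, so contact near here is plausible. I'm well short of any possible quarter-turn target, so another step is safe and will show the force trend.

```bash
python3 -m inch '[[[-0.017,-0.003,0.0005,0,0,0,1],[-0.0335,-0.0065,0.0015,0,0,0,1],[-0.05,-0.011,0.002,0,0,0,1],[-0.066,-0.016,0.0025,0,0,0,1],[-0.066,-0.016,0.0025,0,0,0,1],[-0.066,-0.016,0.0025,0,0,0,1],[-0.066,-0.016,0.0025,0,0,0,1],[-0.066,-0.016,0.0025,0,0,0,1],[-0.066,-0.016,0.0025,0,0,0,1],[-0.066,-0.016,0.0025,0,0,0,1]]]' >/dev/null; python3 st2.py
```

```text
t 19.75
[[-5.45, -5.27, 223.43], [-5.67, -3.82, 223.45], [-4.48, -4.63, 223.43], [-6.76, -3.83, 223.42], [-5.25, -4.83, 223.43]] [ -5.52  -4.48 223.43]
```

The push-back stays at 5.4 to 5.5 N, so this is contact, and it began somewhere near 190 to 205°. To fix it better I'll wind back to the free range and approach again in finer steps. I'm still far below a quarter turn past contact, so nothing is overshot.

```bash
python3 arc.py 224 212 200 188 176 172 175 178 181 184; for i in 184 190 196; do python3 arc.py $i $((i+2)) $((i+4)) $((i+6)); done
```

```text
[0.0661,0.0160,-0.0027] [0.1342,0.0179,-0.0053] [0.2011,0.0056,-0.0080] [0.2640,-0.0203,-0.0107] [0.2836,-0.0318,-0.0116] [0.2690,-0.0231,-0.0109] [0.2539,-0.0151,-0.0102] [0.2385,-0.0079,-0.0096] [0.2226,-0.0016,-0.0089]
[-0.0107,0.0038,0.0004] [-0.0216,0.0072,0.0009] [-0.0325,0.0102,0.0013]
[-0.0111,0.0026,0.0004] [-0.0222,0.0049,0.0009] [-0.0334,0.0067,0.0013]
[-0.0113,0.0015,0.0004] [-0.0226,0.0025,0.0009] [-0.0339,0.0032,0.0013]
```

```bash
python3 -m inch '[[[0.066,0.016,-0.0025,0,0,0,1],[0.134,0.018,-0.0055,0,0,0,1],[0.201,0.0055,-0.008,0,0,0,1],[0.264,-0.02,-0.0105,0,0,0,1],[0.2835,-0.032,-0.0115,0,0,0,1],[0.269,-0.023,-0.011,0,0,0,1],[0.2385,-0.008,-0.0095,0,0,0,1],[0.2225,-0.0015,-0.009,0,0,0,1],[0.2225,-0.0015,-0.009,0,0,0,1],[0.2225,-0.0015,-0.009,0,0,0,1]]]' >/dev/null; python3 st2.py
```

```text
t 21.2
[[-5.06, 0.25, 183.51], [-5.89, 0.15, 183.5], [-4.71, -0.19, 183.49], [-5.65, 0.28, 183.49], [-4.55, 0.65, 183.51]] [ -5.17   0.23 183.5 ]
```

```bash
python3 -m inch '[[[-0.0105,0.004,0.0005,0,0,0,1],[-0.0215,0.007,0.001,0,0,0,1],[-0.0325,0.01,0.0015,0,0,0,1],[-0.0325,0.01,0.0015,0,0,0,1],[-0.0325,0.01,0.0015,0,0,0,1],[-0.0325,0.01,0.0015,0,0,0,1],[-0.0325,0.01,0.0015,0,0,0,1],[-0.0325,0.01,0.0015,0,0,0,1],[-0.0325,0.01,0.0015,0,0,0,1],[-0.0325,0.01,0.0015,0,0,0,1]]]' >/dev/null; python3 st2.py
```

```text
t 22.65
[[-5.59, 0.95, 189.29], [-5.54, -0.11, 189.3], [-6.21, -0.42, 189.28], [-6.04, 0.67, 189.32], [-5.77, 0.46, 189.31]] [ -5.83   0.31 189.3 ]
```

The push-back at 184 to 190° is also about 5 N after a slow forward approach, while the first fast pass showed about zero at 180°. That could be friction left over from the approach, so I need a baseline in a range that is surely free, using the same motion.

```bash
python3 arc.py 190 172 154 136 120 112 115 121 124
```

```text
[0.0935,-0.0404,-0.0040] [0.1699,-0.1078,-0.0080] [0.2217,-0.1954,-0.0120] [0.2430,-0.2835,-0.0156] [0.2443,-0.3289,-0.0173] [0.2445,-0.3119,-0.0167] [0.2424,-0.2779,-0.0153] [0.2400,-0.2610,-0.0147]
```

```bash
python3 -m inch '[[[0.0935,-0.0405,-0.004,0,0,0,1],[0.17,-0.108,-0.008,0,0,0,1],[0.2215,-0.1955,-0.012,0,0,0,1],[0.243,-0.2835,-0.0155,0,0,0,1],[0.2445,-0.329,-0.0175,0,0,0,1],[0.2445,-0.312,-0.0165,0,0,0,1],[0.2425,-0.278,-0.0155,0,0,0,1],[0.24,-0.261,-0.0145,0,0,0,1],[0.24,-0.261,-0.0145,0,0,0,1],[0.24,-0.261,-0.0145,0,0,0,1]]]' >/dev/null; python3 st2.py; python3 arc.py 124 130
```

```text
t 24.1
[[-5.41, 4.88, 123.05], [-5.03, 5.85, 123.06], [-4.51, 5.27, 123.06], [-5.28, 4.61, 123.05], [-4.17, 5.71, 123.05]] [ -4.88   5.27 123.05]
[-0.0074,0.0333,0.0013]
```

Even at 124°, which should be free, a slow stop leaves about 5 N of friction. So a static stop after a slow approach tells nothing. Instead I'll ramp at constant speed and read the force while still moving: about 8 N when free and at least 12 N in contact. First the baseline.

```bash
for s in 124 142 160 178 196 214 232 250; do echo "== $s"; python3 arc.py $s $(for k in 1 2 3 4 5 6 7 8 9 10; do echo "$s+1.8*$k"|bc; done); done
```

```text
== 124

== 142

== 160

== 178

== 196

== 214

== 232

== 250
bash: bc: command not found
bash: bc: command not found
bash: bc: command not found
bash: bc: command not found
bash: bc: command not found
bash: bc: command not found
bash: bc: command not found
bash: bc: command not found
bash: bc: command not found
bash: bc: command not found
bash: bc: command not found
bash: bc: command not found
bash: bc: command not found
bash: bc: command not found
bash: bc: command not found
bash: bc: command not found
bash: bc: command not found
bash: bc: command not found
bash: bc: command not found
bash: bc: command not found
bash: bc: command not found
bash: bc: command not found
bash: bc: command not found
bash: bc: command not found
bash: bc: command not found
bash: bc: command not found
bash: bc: command not found
bash: bc: command not found
bash: bc: command not found
bash: bc: command not found
bash: bc: command not found
bash: bc: command not found
bash: bc: command not found
bash: bc: command not found
bash: bc: command not found
bash: bc: command not found
bash: bc: command not found
b
[... 502 characters left out ...]

bash: bc: command not found
bash: bc: command not found
bash: bc: command not found
bash: bc: command not found
bash: bc: command not found
bash: bc: command not found
bash: bc: command not found
bash: bc: command not found
bash: bc: command not found
bash: bc: command not found
bash: bc: command not found
bash: bc: command not found
bash: bc: command not found
bash: bc: command not found
bash: bc: command not found
bash: bc: command not found
bash: bc: command not found
bash: bc: command not found
bash: bc: command not found
bash: bc: command not found
bash: bc: command not found
bash: bc: command not found
bash: bc: command not found
bash: bc: command not found
bash: bc: command not found
```

```bash
for s in 124 142 160 178 196 214 232 250 268; do echo "== $s"; python3 arc.py $s $(python3 -c "print(*[$s+1.8*k for k in range(1,11)])"); done
```

```text
== 124
[-0.0019,0.0101,0.0004] [-0.0040,0.0200,0.0008] [-0.0065,0.0300,0.0012] [-0.0093,0.0398,0.0016] [-0.0124,0.0495,0.0020] [-0.0159,0.0592,0.0024] [-0.0196,0.0687,0.0028] [-0.0236,0.0781,0.0032] [-0.0279,0.0874,0.0036] [-0.0325,0.0965,0.0040]
== 142
[-0.0049,0.0090,0.0004] [-0.0100,0.0178,0.0008] [-0.0155,0.0265,0.0012] [-0.0212,0.0350,0.0016] [-0.0271,0.0433,0.0020] [-0.0334,0.0514,0.0024] [-0.0398,0.0593,0.0028] [-0.0466,0.0670,0.0032] [-0.0535,0.0745,0.0036] [-0.0607,0.0818,0.0040]
== 160
[-0.0074,0.0070,0.0004] [-0.0151,0.0138,0.0008] [-0.0229,0.0204,0.0012] [-0.0309,0.0267,0.0016] [-0.0392,0.0328,0.0020] [-0.0476,0.0386,0.0024] [-0.0562,0.0441,0.0028] [-0.0650,0.0493,0.0032] [-0.0739,0.0543,0.0036] [-0.0830,0.0590,0.0040]
== 178
[-0.0092,0.0044,0.0004] [-0.0186,0.0085,0.0008] [-0.0281,0.0123,0.0012] [-0.0377,0.0158,0.0016] [-0.0474,0.0191,0.0020] [-0.0572,0.0220,0.0024] [-0.0671,0.0246,0.0028] [-0.0771,0.0268,0.0032] [-0.0871,0.0288,0.0036] [-0.0972,0.0305,0.0040]
== 196
[-0.0101,0.0013,0.0004] [-0.0203,0.0024,0.0008] [-0.0305,0.0030,0.0012] [-0.0407,0.0034,0.0016] [-0.0510,
[... 463 characters left out ...]
155,0.0012] [-0.0350,-0.0212,0.0016] [-0.0433,-0.0271,0.0020] [-0.0514,-0.0334,0.0024] [-0.0593,-0.0398,0.0028] [-0.0670,-0.0466,0.0032] [-0.0745,-0.0535,0.0036] [-0.0818,-0.0607,0.0040]
== 250
[-0.0070,-0.0074,0.0004] [-0.0138,-0.0151,0.0008] [-0.0204,-0.0229,0.0012] [-0.0267,-0.0309,0.0016] [-0.0328,-0.0392,0.0020] [-0.0386,-0.0476,0.0024] [-0.0441,-0.0562,0.0028] [-0.0493,-0.0650,0.0032] [-0.0543,-0.0739,0.0036] [-0.0590,-0.0830,0.0040]
== 268
[-0.0044,-0.0092,0.0004] [-0.0085,-0.0186,0.0008] [-0.0123,-0.0281,0.0012] [-0.0158,-0.0377,0.0016] [-0.0191,-0.0474,0.0020] [-0.0220,-0.0572,0.0024] [-0.0246,-0.0671,0.0028] [-0.0268,-0.0771,0.0032] [-0.0288,-0.0871,0.0036] [-0.0305,-0.0972,0.0040]
```

```bash
python3 -m inch '[[[-0.002,0.01,0.0004,0,0,0,1],[-0.004,0.02,0.0008,0,0,0,1],[-0.0065,0.03,0.0012,0,0,0,1],[-0.0095,0.04,0.0016,0,0,0,1],[-0.0125,0.0495,0.002,0,0,0,1],[-0.016,0.059,0.0024,0,0,0,1],[-0.0195,0.0685,0.0028,0,0,0,1],[-0.0235,0.078,0.0032,0,0,0,1],[-0.028,0.0875,0.0036,0,0,0,1],[-0.0325,0.0965,0.004,0,0,0,1]]]'>/dev/null; python3 st.py
python3 -m inch '[[[-0.005,0.009,0.0004,0,0,0,1],[-0.01,0.018,0.0008,0,0,0,1],[-0.0155,0.0265,0.0012,0,0,0,1],[-0.021,0.035,0.0016,0,0,0,1],[-0.027,0.0435,0.002,0,0,0,1],[-0.0335,0.0515,0.0024,0,0,0,1],[-0.04,0.0595,0.0028,0,0,0,1],[-0.0465,0.067,0.0032,0,0,0,1],[-0.0535,0.0745,0.0036,0,0,0,1],[-0.0605,0.082,0.004,0,0,0,1]]]'>/dev/null; python3 st.py
```

```text
t 25.35 P [ 29.1   59.02 278.5 ] R 65.8 adv 140.6 w 24.2 Ftan(cw) -7.56 Frad 4.81 Fz 1.38
t 26.6 P [ 45.78  46.89 277.68] R 65.5 adv 158.7 w 24.4 Ftan(cw) -7.15 Frad 2.44 Fz 1.50
```

The free moving force is 7.2 to 7.6 N at 141° and 159°, which fits the given 8 N. I'll continue the ramp.

```bash
python3 -m inch '[[[-0.0075,0.007,0.0004,0,0,0,1],[-0.015,0.014,0.0008,0,0,0,1],[-0.023,0.0205,0.0012,0,0,0,1],[-0.031,0.0265,0.0016,0,0,0,1],[-0.039,0.033,0.002,0,0,0,1],[-0.0475,0.0385,0.0024,0,0,0,1],[-0.056,0.044,0.0028,0,0,0,1],[-0.065,0.0495,0.0032,0,0,0,1],[-0.074,0.0545,0.0036,0,0,0,1],[-0.083,0.059,0.004,0,0,0,1]]]'>/dev/null; python3 st.py
python3 -m inch '[[[-0.009,0.0045,0.0004,0,0,0,1],[-0.0185,0.0085,0.0008,0,0,0,1],[-0.028,0.0125,0.0012,0,0,0,1],[-0.0375,0.016,0.0016,0,0,0,1],[-0.0475,0.019,0.002,0,0,0,1],[-0.057,0.022,0.0024,0,0,0,1],[-0.067,0.0245,0.0028,0,0,0,1],[-0.077,0.027,0.0032,0,0,0,1],[-0.087,0.029,0.0036,0,0,0,1],[-0.097,0.0305,0.004,0,0,0,1]]]'>/dev/null; python3 st.py
```

```text
t 27.85 P [ 57.79  30.26 276.88] R 65.2 adv 176.8 w 24.5 Ftan(cw) -7.85 Frad 1.71 Fz 1.21
t 29.1 P [ 63.98  10.85 276.07] R 64.9 adv 194.8 w 24.1 Ftan(cw) -7.94 Frad -0.23 Fz 1.49
```

```bash
python3 -m inch '[[[-0.01,0.0015,0.0004,0,0,0,1],[-0.0205,0.0025,0.0008,0,0,0,1],[-0.0305,0.003,0.0012,0,0,0,1],[-0.0405,0.0035,0.0016,0,0,0,1],[-0.051,0.0035,0.002,0,0,0,1],[-0.061,0.003,0.0024,0,0,0,1],[-0.0715,0.0025,0.0028,0,0,0,1],[-0.0815,0.0015,0.0032,0,0,0,1],[-0.0915,0.0005,0.0036,0,0,0,1],[-0.102,-0.001,0.004,0,0,0,1]]]'>/dev/null; python3 st.py
```

```text
t 30.35 P [ 63.85  -9.42 275.28] R 64.5 adv 212.8 w 24.2 Ftan(cw) -7.33 Frad -3.08 Fz 0.39
```

```bash
python3 -m inch '[[[-0.01,-0.002,0.0004,0,0,0,1],[-0.02,-0.004,0.0008,0,0,0,1],[-0.03,-0.0065,0.0012,0,0,0,1],[-0.04,-0.0095,0.0016,0,0,0,1],[-0.0495,-0.0125,0.002,0,0,0,1],[-0.059,-0.016,0.0024,0,0,0,1],[-0.0685,-0.0195,0.0028,0,0,0,1],[-0.078,-0.0235,0.0032,0,0,0,1],[-0.0875,-0.028,0.0036,0,0,0,1],[-0.0965,-0.0325,0.004,0,0,0,1]]]'>/dev/null; python3 st.py
```

```text
t 31.6 P [ 57.58 -28.6  274.46] R 64.3 adv 230.8 w 24.5 Ftan(cw) -7.54 Frad -3.29 Fz 0.58
```

```bash
python3 -m inch '[[[-0.009,-0.005,0.0004,0,0,0,1],[-0.018,-0.01,0.0008,0,0,0,1],[-0.0265,-0.0155,0.0012,0,0,0,1],[-0.035,-0.021,0.0016,0,0,0,1],[-0.0435,-0.027,0.002,0,0,0,1],[-0.0515,-0.0335,0.0024,0,0,0,1],[-0.0595,-0.04,0.0028,0,0,0,1],[-0.067,-0.0465,0.0032,0,0,0,1],[-0.0745,-0.0535,0.0036,0,0,0,1],[-0.082,-0.0605,0.004,0,0,0,1]]]'>/dev/null; python3 st.py; for s in 259 268 277 ; do echo "== $s"; python3 arc.py $s $(python3 -c "print(*[$s+1.8*k for k in range(1,11)])"); done
```

```text
t 32.85 P [ 46.34 -44.29 273.88] R 64.1 adv 248.1 w 24.3 Ftan(cw) -10.60 Frad -5.91 Fz 0.70
== 259
[-0.0058,-0.0084,0.0004] [-0.0113,-0.0170,0.0008] [-0.0166,-0.0258,0.0012] [-0.0215,-0.0347,0.0016] [-0.0262,-0.0438,0.0020] [-0.0306,-0.0531,0.0024] [-0.0347,-0.0624,0.0028] [-0.0386,-0.0719,0.0032] [-0.0421,-0.0815,0.0036] [-0.0453,-0.0912,0.0040]
== 268
[-0.0044,-0.0092,0.0004] [-0.0085,-0.0186,0.0008] [-0.0123,-0.0281,0.0012] [-0.0158,-0.0377,0.0016] [-0.0191,-0.0474,0.0020] [-0.0220,-0.0572,0.0024] [-0.0246,-0.0671,0.0028] [-0.0268,-0.0771,0.0032] [-0.0288,-0.0871,0.0036] [-0.0305,-0.0972,0.0040]
== 277
[-0.0029,-0.0098,0.0004] [-0.0055,-0.0197,0.0008] [-0.0078,-0.0297,0.0012] [-0.0098,-0.0397,0.0016] [-0.0114,-0.0498,0.0020] [-0.0127,-0.0599,0.0024] [-0.0138,-0.0701,0.0028] [-0.0144,-0.0803,0.0032] [-0.0148,-0.0905,0.0036] [-0.0149,-0.1007,0.0040]
```

The force rose to 10.6 N at 248° (7.5 N at 231°), so contact lies between. I'll bisect once with the same ramp, ending near 242°.

```bash
python3 arc.py 250 244 238 233 234 235.8 237.6 239.4 241.2 243
```

```text
[0.0251,0.0231,-0.0013] [0.0524,0.0434,-0.0027] [0.0767,0.0580,-0.0038] [0.0718,0.0553,-0.0036] [0.0630,0.0501,-0.0032] [0.0543,0.0446,-0.0028] [0.0459,0.0389,-0.0024] [0.0376,0.0329,-0.0020] [0.0295,0.0266,-0.0016]
```

```bash
python3 -m inch '[[[0.025,0.023,-0.0013,0,0,0,1],[0.0525,0.0435,-0.0027,0,0,0,1],[0.0765,0.058,-0.0038,0,0,0,1],[0.0765,0.058,-0.0038,0,0,0,1],[0.072,0.0555,-0.0036,0,0,0,1],[0.063,0.05,-0.0032,0,0,0,1],[0.0545,0.0445,-0.0028,0,0,0,1],[0.046,0.039,-0.0024,0,0,0,1],[0.0375,0.033,-0.002,0,0,0,1],[0.0295,0.0265,-0.0016,0,0,0,1]]]'>/dev/null; python3 st.py; python3 arc.py 243 244.8 246.6 248.4 250.2 252 253.8; python3 arc.py 243 $(python3 -c "print(*[243+1.8*k for k in range(1,11)])")
```

```text
t 34.1 P [ 51.01 -38.88 274.  ] R 64.1 adv 241.7 w 24.1 Ftan(cw) -7.76 Frad -4.73 Fz 0.11
[-0.0079,-0.0065,0.0004] [-0.0156,-0.0133,0.0008] [-0.0230,-0.0202,0.0012] [-0.0303,-0.0275,0.0016] [-0.0373,-0.0349,0.0020] [-0.0441,-0.0426,0.0024]
[-0.0079,-0.0065,0.0004] [-0.0156,-0.0133,0.0008] [-0.0230,-0.0202,0.0012] [-0.0303,-0.0275,0.0016] [-0.0373,-0.0349,0.0020] [-0.0441,-0.0426,0.0024] [-0.0506,-0.0504,0.0028] [-0.0569,-0.0585,0.0032] [-0.0629,-0.0668,0.0036] [-0.0687,-0.0752,0.0040]
```

Still free at 241.7° (7.8 N), so contact is at about 245.5° ± 3°, which also matches the vision estimate of 247°. Allowing 1° for the centre offset, the target is about 336.5° measured. I'll turn on smoothly to just short of that.

```bash
python3 arc.py 243 $(python3 -c "print(*[243+4.5*k for k in range(1,11)])");python3 arc.py 288 $(python3 -c "print(*[288+5.5*k for k in range(1,9)])")
```

```text
[-0.0193,-0.0167,0.0010] [-0.0373,-0.0349,0.0020] [-0.0538,-0.0544,0.0030] [-0.0687,-0.0752,0.0040] [-0.0819,-0.0971,0.0050] [-0.0934,-0.1199,0.0060] [-0.1030,-0.1436,0.0070] [-0.1107,-0.1679,0.0080] [-0.1166,-0.1928,0.0090] [-0.1204,-0.2181,0.0100]
[-0.0020,-0.0312,0.0012] [-0.0010,-0.0624,0.0024] [0.0030,-0.0934,0.0037] [0.0100,-0.1238,0.0049] [0.0198,-0.1535,0.0061] [0.0324,-0.1820,0.0073] [0.0477,-0.2093,0.0086] [0.0656,-0.2349,0.0098]
```

```bash
python3 -m inch '[[[-0.0195,-0.0165,0.001,0,0,0,1],[-0.0375,-0.035,0.002,0,0,0,1],[-0.054,-0.0545,0.003,0,0,0,1],[-0.0685,-0.075,0.004,0,0,0,1],[-0.082,-0.097,0.005,0,0,0,1],[-0.0935,-0.12,0.006,0,0,0,1],[-0.103,-0.1435,0.007,0,0,0,1],[-0.1105,-0.168,0.008,0,0,0,1],[-0.1165,-0.193,0.009,0,0,0,1],[-0.1205,-0.218,0.01,0,0,0,1]]]'>/dev/null; python3 st.py
```

```text
t 35.35 P [  9.98 -63.17 272.39] R 64.0 adv 285.4 w 24.2 Ftan(cw) -13.11 Frad -8.10 Fz -3.33
```

13.1 N at 40° past contact, as expected (about 8 + 4 + 2). I'll continue.

```bash
python3 -m inch '[[[-0.002,-0.031,0.001,0,0,0,1],[-0.001,-0.0625,0.0025,0,0,0,1],[0.003,-0.0935,0.0035,0,0,0,1],[0.01,-0.124,0.005,0,0,0,1],[0.02,-0.1535,0.006,0,0,0,1],[0.0325,-0.182,0.0075,0,0,0,1],[0.0475,-0.2095,0.0085,0,0,0,1],[0.0655,-0.235,0.01,0,0,0,1],[0.0655,-0.235,0.01,0,0,0,1],[0.0655,-0.235,0.01,0,0,0,1]]]'>/dev/null; python3 st.py; python3 arc.py 332 334 336 337 338 340
```

```text
t 36.6 P [-36.72 -52.77 270.53] R 64.3 adv 329.2 w 24.2 Ftan(cw) -10.27 Frad -4.34 Fz -3.41
[0.0071,-0.0089,0.0004] [0.0145,-0.0175,0.0009] [0.0183,-0.0217,0.0011] [0.0222,-0.0259,0.0013] [0.0301,-0.0340,0.0018]
```

```bash
python3 -m inch '[[[0.007,-0.009,0.0004,0,0,0,1],[0.0145,-0.0175,0.0009,0,0,0,1],[0.022,-0.026,0.0013,0,0,0,1],[0.026,-0.03,0.0015,0,0,0,1],[0.026,-0.03,0.0015,0,0,0,1],[0.026,-0.03,0.0015,0,0,0,1],[0.026,-0.03,0.0015,0,0,0,1],[0.026,-0.03,0.0015,0,0,0,1],[0.026,-0.03,0.0015,0,0,0,1],[0.026,-0.03,0.0015,0,0,0,1]]]'>/dev/null; python3 st.py
```

```text
t 37.85 P [-42.37 -48.46 270.26] R 64.4 adv 335.6 w 24.1 Ftan(cw) -12.99 Frad -3.35 Fz -3.70
```

Measured 335.6°, about 90° past contact. Now I relax the hand's push, open, and check before lifting.

```bash
python3 -m inch '[[[-0.003,0.0035,0,0,0,0,1],[-0.006,0.007,-0.0003,0,0,0,1],[-0.009,0.0105,-0.0005,0,0,0,1],[-0.009,0.0105,-0.0005,0,0,0,1],[-0.009,0.0105,-0.0005,0,0,0,0.5],[-0.009,0.0105,-0.0005,0,0,0,0],[-0.009,0.0105,-0.0005,0,0,0,-0.5],[-0.009,0.0105,-0.0005,0,0,0,-1],[-0.009,0.0105,-0.0005,0,0,0,-1],[-0.009,0.0105,-0.0005,0,0,0,-1]]]'; python3 st.py
```

```text
time: 39.1
tool_pos: [441.8, 62.2, 269.7]
tcp_rot: [-3.141, -0.0, 1.454]
contact_force: [-0.3, 0.6, 0.3]
grip_width: 69.6
t 39.1 P [-43.83 -48.29 269.71] R 65.2 adv 336.6 w 69.6 Ftan(cw) 0.66 Frad -0.18 Fz 0.34
```

Released, with no force on the hand. I lift straight up, move aside towards the robot, and look.

```bash
python3 -m inch '[[[0,0,-0.1,0,0,0,-1],[0,0,-0.3,0,0,0,-1],[0,0,-0.5,0,0,0,-1],[0,-0.1,-0.6,0,0,0,-1],[-0.2,-0.2,-0.6,0,0,0,-1],[-0.4,-0.25,-0.6,0,0,0,-1],[-0.6,-0.25,-0.6,0,0,0,-1],[-0.8,-0.25,-0.6,0,0,0,-1],[-1,-0.25,-0.6,0,0,0,-1],[-1,-0.25,-0.6,0,0,0,-1]]]'
python3 - <<'E'
from h import *
for n in ("top","scene"): cv2.imwrite(f"pics/{n}9.png",bot.capture(n)[:,:,::-1])
np.set_printoptions(precision=1,suppress=True)
im=cv2.imread('pics/top9.png')
cv2.imwrite('pics/topz9.png',cv2.resize(im[180:310,250:460],None,fx=3.8,fy=3.8,interpolation=cv2.INTER_CUBIC))
a=cv2.imread('pics/scene9.png')[90:240,270:410];cv2.imwrite('pics/scenez9.png',cv2.resize(a,None,fx=4,fy=4,interpolation=cv2.INTER_CUBIC))
m=(im.max(2)<42).astype(np.uint8);k,l,s,ce=cv2.connectedComponentsWithStats(m)
for i in range(1,k):
    if s[i,4]>40 and 250<ce[i][0]<460: 
        p=P(onz("top",*ce[i],285));print(s[i],ce[i],p,np.hypot(*p[:2]),(204.4-np.degrees(np.arctan2(p[1],p[0])))%360)
E
```

```text
time: 40.35
tool_pos: [368.6, -132.5, 389.4]
tcp_rot: [-3.141, 0.0, 1.45]
contact_force: [0.3, -0.3, 0.1]
grip_width: 92.1
[374 247  10   9  57] [378.7 250.9] [  13.2 -117.9  285. ] 118.67031307793529 288.03003631996876
[333 267  15  16 109] [340.3 273.7] [-41.  -49.2 285. ] 64.07756130301526 334.19753308852756
[420 313  35  56 230] [431.7 330.4] [-124.3 -240.3  285. ] 270.55519034126957 321.7484295385051
[276 395  13   5  41] [281.7 397.6] [-287.7   29.8  285. ] 289.2771907297339 30.31532492464305
```

View pics/topz9.png

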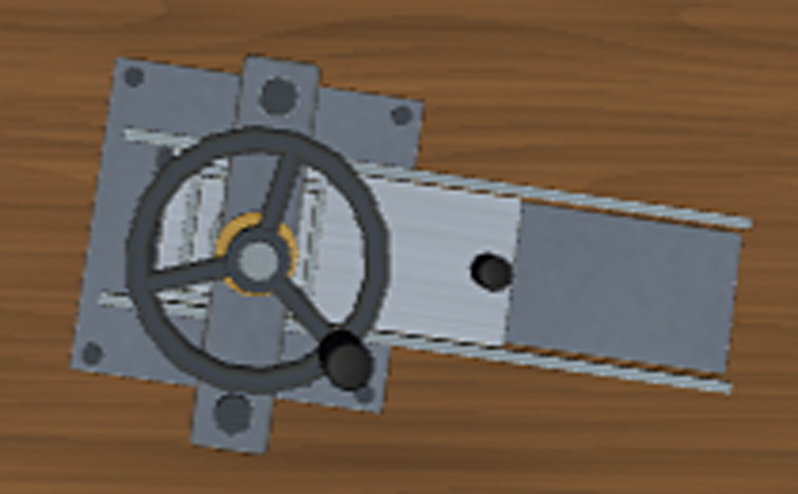

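View pics/scenez9.png

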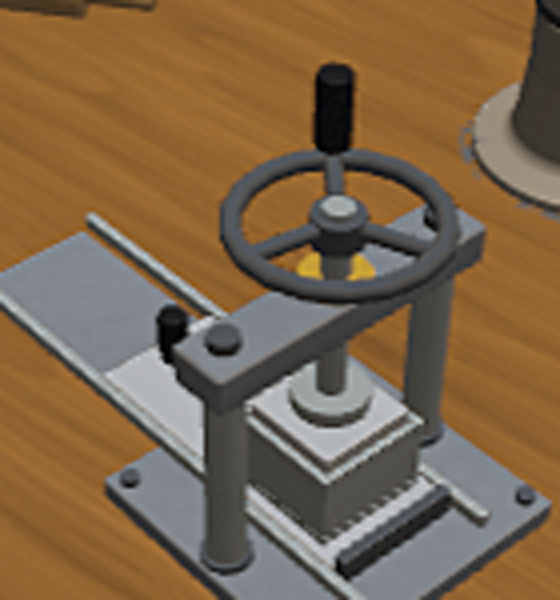

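View pics/scene9.png

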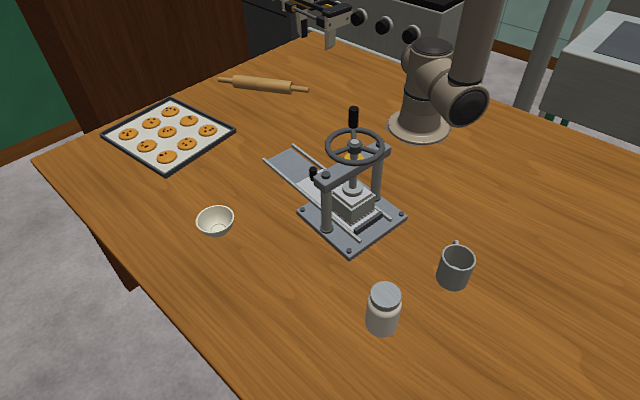

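The final views show the handle where I left it: top pixel (340,274), which is 334° by camera against 335.6° when held. The knob is at the home position. The lid is visibly pushed down under the foot, and the bowl, jar and mug are unmoved. I'm handing in.

```bash
python3 -c "
from plant import bot
print(bot.close_job(), bot.get_obs()['time'])"
```

```text
the job is handed in; nothing more can be done
the job is handed in; nothing more can be done
```

The tray is fully home and the press is standing under load, about a quarter turn past contact, with the arm clear. I handed in at about 40.5 s of the 67 s allowed.

- **Tray:** I pushed it by the knob to the dead stop, where the push-back reached about 18 N. Before I turned the wheel, the wrist camera put the knob at 164 mm from the screw axis; 165 mm is home.
- **Contact point:** I read the force on the handle while it was still turning slowly. It was 7.2–7.9 N up to 242° of turn from where I gripped it, and 10.6 N at 248°. I took contact as 245.5° ± 3°; the camera estimate was about 247°.
- **Quarter turn:** I stopped at 335.6°, which is about 90° ± 4° past contact. The force was 13 N there while I still held it.
- **Final check:** After I let go, the hand read no force. The top camera put the handle at about 334°, so it stayed put within camera accuracy. The lid is visibly lower, and the bowl, jar and mug look unmoved.

**Readings that disagreed:** My first attempt to feel contact, at standstill, was misleading. It gave about 5 N even where the wheel was still free, which was leftover friction. I wound back from 224° to about 112° (both before contact) and repeated the approach with the moving readings. While narrowing down the contact point I also wound back once from 250° to about 233° before the final turn.

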